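# Back off the lens retaining ring by fingertip

### The arm

A 6-joint arm with a two-finger parallel gripper is mounted at the origin on a cart in front of the work surface, level with it; the furniture and walls round the work are solid. World frame = base frame: x ahead of the robot, y to its left, z up, the work surface at z = 0. Lengths are in m, angles in rad, forces in N, time in s.
With the tool pointing down it reaches from about 0.225 to 0.875 m from the base axis. Payload 3.4 kg.
Tool frame: the origin (TCP) lies at the very end of the fingers, on their centre line; the grasp point (between the pads) lies 19 mm behind it (grip_depth is the distance from the TCP to the grasp point, in m); x points along the fingers, z is the direction in which the jaws open and shut, and the axes are right-handed (so a half turn about x gives the same grasp; the last joint's range is limited). The gripper opens to 85 mm and grips with 20 to 120 N. Pads are 22 mm wide; open, the fingers measure 114 mm over their backs; the gripper's body (76 mm by 85 mm) begins 54 mm behind the grasp point. The pads swing forward as they close: fully open they stand 13 mm farther back than shut.
Start: joints at [1.118, 0.276, 1.505, -0, 1.361, -0.121], TCP at [0.187, 0.544, 0.231] pointing down, gripper open.
Joint ranges: [-2.89, 2.89], [-0.75, 2.08], [0.22, 2.7], [-1.18, 4.32], [0.11, 2.71], [-2.7, 2.7]. Speed limits (rad/s): [2.57, 2.57, 3.14, 3.14, 3.14, 3.14].

### API

Orientations are given as a unit quaternion [w, x, y, z].
In Python, from rig import get_state, get_image, sign_off, grip_depth gives the robot as it stands. The module is installed in compiled form; this text tells all that it offers.
- The arm moves only by the tool arm_command, never from a script. Its argument "series" is a list of rows, each an object with "dp": the shift along the tool's x, y, z scaled (see below), a list of three; "angular": the turn, a rotation vector about the tool's x, y, z scaled (see below), a list of three; "gripper": the finger opening in mm, from 0 to 85.4. A call has exactly 8 rows; each row shifts and turns the pose as measured when the row begins, along the tool's axes as they then stand; what a row does not reach is not made up. The controller multiplies each number of a shift by 0.12 m and each number of a turn by 90 degrees. A row lasts 1/8 s, in which the tool goes at most 62.5 mm and 10.7 degrees, less where a joint would pass 70% of its speed; a pose out of reach is approached as far as the arm can. A call with a number of a shift or a turn outside -1 to 1 is refused whole. A call with a gripper value outside its range is refused whole. The fingers move at their own pace and stop on an object; "grip_force" is the grip in N (left out, the last holds). Time passes only in rows, so rows that do not move let the fingers close, or fill a call up. It gives the time, the measured TCP pose, the force and the opening at its end, in the units of the state.
- get_state(): the state, without advancing time (a new reading comes with each control period).
- get_image(name): name is "side" or "top" or "wrist"; returns a dict with "image" (480x640x3 uint8, blue, green, red), "depth" (480x640 float32, m along the optical axis (not along the pixel's ray), 0 where there is no reading), "mtx" (3x3 intrinsics, pixels), "view" (4x4, takes a point from world to camera coordinates); the wrist camera has in their place "mount" (4x4, takes a point from camera to tool coordinates, whose origin is the TCP and whose axes are the tool frame's). Camera axes: x right, y up, looking along -z (the intrinsics and any distortion apply to the point x, -y, -z); pixel columns grow to the right and rows downward; lengths in m; the calibration is good to about 2 mm. A picture is of the moment at which its call begins: read the wrist's pose just before it.
- sign_off(): hands the job in, once; it reports no verdict.
The state is a dict: "clock": time; "qpos": joint angles; "qd": joint speeds; "effort": joint torques, N m; "position": TCP position; "ee_rot": TCP orientation; "contact_force": force on the tool from outside, world axes, zero at the start; "moment": the same for the moment, N m; "width": finger opening in m.
Only numpy, scipy, OpenCV 4.12 (cv2) and the standard library are available. Lean on these libraries where they do the work, as an engineer would, in place of code of your own. Each camera call takes 0.05 s, during which the arm holds its last target. There are 200 camera calls.

### The job

Loosen the knurled retaining ring of the lens mount: with the fingertips on the outside of its rim, roll it anticlockwise (seen from above) from where it stands, with its raised pip already a little past the index bar on the fixed barrel, until the pip has come round to that bar for the second time, and leave it there, pip beside bar, with the hand off. Work gently, without lifting or dragging the mount, keep off the lens glass in the middle, and leave the pot, the loupe and the trial lens where they are.

Things in the scene. Friction and masses are not known exactly. Their poses are not given: they have to be found in the camera images.
- mount: heavy bench lens mount, 3 kg, loose on rubber feet: a round dark steel base plate 140 mm across whose top is 15 mm above the worktop, with a fixed aluminium barrel (61 mm across, top at 45 mm) that carries the lens and the index bar. Origin: centre of its underside, on the ring's axis; z up; +x points to the index bar. It starts to slide on the worktop at a sideways push of roughly 20 to 30 N.
- ring_center (a point): point on the ring's (upright) axis, half-way up the knurled rim, 34 mm above the worktop. The aluminium ring is 90 mm across over its knurl, too wide to grasp (40 upright ridges that stand 1.5 mm proud), its rim reaches from 23 to 45 mm above the worktop, it is 63 mm wide inside; below it a shoulder 72 mm across and the base plate (top at 15 mm). A fingertip may come down beside the rim all round.
- ring (a joint): angle of the retaining ring in rad: 0 = pip at the index bar, ring tight (stop at -0.2); grows anticlockwise seen from above. The pip starts 0.4 to 1.4 rad past the bar; it is back at the bar for the first time at 6.283 and for the second time at 12.566. It turns with light friction (0.06 N m, about 1.3 N at the rim; a push of 3 to 10 N against the knurl carries it, over 40 N is too hard) and stays where it is left; it can be turned either way, and too far (stop at 19).
- pip (a point): top of the black raised pip (9 mm across) on the ring's top face, 37 mm from the axis; turns with the ring
- index (a point): top of the black index bar (7.5 x 4 mm, radial) on the top of the fixed barrel, 26.5 mm from the axis
- lens: clear lens, 44 mm across, set in the barrel, top at 38 mm above the worktop, recessed 7 mm; not to be touched. Origin: centre of its underside.
- pot: black lidded lens pot, 66 mm across, 33 mm high, loose beside the mount; leave alone. Origin: centre of its underside.
- loupe: small black loupe, a short cylinder 32 mm across, 20 mm high, loose beside the mount; leave alone. Origin: centre of its underside.
- trial_lens: black trial lens, a ring with a tab, 39 x 54 x 6 mm, lying loose near the mount; leave alone. Origin: centre of its underside.

How it is judged:
By the outcome, as a careful person would: the job done as asked, in the order asked, and still so for the second after the job is handed in, with the robot touching nothing.
It also fails if it takes over 61 s, if anything falls off the work surface, if the arm or the gripper's body presses on something with over 40 N, if the wrist force passes 120 N, or if a joint passes its speed limit or range.

## Working session

There is one attempt and no reset: what is moved stays moved. The work goes in short steps, Python scripts to look and compute and a tool call to move; the robot and the scene stay as the last step left them, time stands still between calls to the robot, and variables do not carry over. Pictures are saved under pics/ and viewed, about 8 in all and at most 12, crops included, and the job is handed in when it is done.

Besides the shell and the picture viewer there is one more tool, called after "Call:" by a JSON object that holds its "api" and its "payload". arm_command: Moves the arm, as the interface text tells. Its arguments: {"type":"object","properties":{"series":{"type":"array","items":{"type":"object","properties":{"dp":{"type":"array","items":{"type":"number"}},"angular":{"type":"array","items":{"type":"number"}},"gripper":{"type":"number"}}}},"grip_force":{"type":"number"}},"required":["series"]}

```bash
mkdir -p pics; ls; python3 - <<'E'
from rig import *
import cv2, numpy as np
print(get_state(), grip_depth)
for n in ["top","side"]:
    d=get_image(n); cv2.imwrite(f"pics/{n}0.png",d["image"]); np.savez(f"{n}0.npz",**d)
    print(n,d["mtx"],d["view"],[k for k in d])
E
```

```text
pics
{'clock': 0.0, 'qpos': array([ 1.11803336e+00,  2.76596616e-01,  1.50615158e+00,  2.35048393e-05,
        1.36064327e+00, -1.21017409e-01]), 'qd': array([-0.00163769, -0.00112819,  0.00106259, -0.00019147, -0.00176886,
        0.00191419]), 'effort': array([-1.44669881e-03, -4.16778731e+01, -2.45805341e+01, -3.15478874e-04,
        1.07748335e-02,  7.08130344e-06]), 'position': array([0.18705301, 0.54317822, 0.23043141]), 'ee_rot': array([ 0.57513223, -0.41087606,  0.57625715,  0.4102822 ]), 'contact_force': array([ 0.35912049,  0.42622517, -0.08921887]), 'moment': array([-0.03695807, -0.04476086, -0.00260412]), 'width': 0.08524581409181604} 0.0187
top [[478.46642006   0.         320.27428788]
 [  0.         478.46642006 235.50849486]
 [  0.           0.           1.        ]] [[-0.00326978 -0.99997377  0.00646329  0.04392524]
 [ 0.99317858 -0.00249407  0.11657655 -0.52793052]
 [-0.11655737  0.00680038  0.99316068 -0.90681377]
 [ 0.          0.          0.          1.        ]] ['image', 'depth', 'mtx', 'view']
side [[585.3623092    0.         316.21532494]
 [  0.         585.3623092  240.67234739]
 [  0.           0.           1.        ]] [[ 0.38764488 -0.92157216 -0.02088529 -0.16575562]
 [ 0.4482156   0.16863988  0.87787435 -0.28550586]
 [-0.80550247 -0.34966461  0.47843541 -0.53592413]
 [ 0.          0.          0.          1.        ]] ['image', 'depth', 'mtx', 'view']
```

View pics/top0.png

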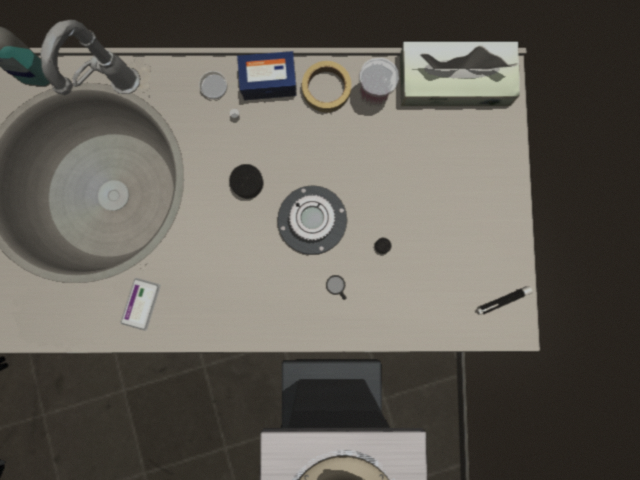

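```bash
cat > h.py <<'E'
import numpy as np, cv2
from scipy.spatial.transform import Rotation as R
def Rq(q): return R.from_quat([q[1],q[2],q[3],q[0]]).as_matrix()
def ray(uv,m,W):      # W: camera->world
    d=W[:3,:3]@np.array([(uv[0]-m[0,2])/m[0,0],-(uv[1]-m[1,2])/m[1,1],-1.]); return W[:3,3],d
def at_z(uv,m,W,z):
    o,d=ray(uv,m,W); return o+d*(z-o[2])/d[2]
def proj(p,m,W):
    c=np.linalg.inv(W)@np.append(p,1); return np.array([m[0,0]*c[0]/-c[2]+m[0,2], m[1,1]*-c[1]/-c[2]+m[1,2]])
def rectify(im,m,W,c,z,half,n):   # top-down patch at height z: up = +x, left=+y, centred on c
    s=np.array([[1,1],[1,-1],[-1,-1],[-1,1]])*half
    src=np.float32([proj([c[0]+a,c[1]+b,z],m,W) for a,b in s])
    dst=np.float32([[0,0],[n,0],[n,n],[0,n]])
    return cv2.warpPerspective(im,cv2.getPerspectiveTransform(src,dst),(n,n),flags=cv2.INTER_CUBIC)
E
python3 - <<'E'
from h import *
outs=[]
for n in ["top","side"]:
    d=np.load(n+"0.npz"); W=np.linalg.inv(d["view"]); m=d["mtx"]
    if n=="top":
        c=at_z((312.5,217.5),m,W,.045); print(c, at_z((313,219.5),m,W,.015))
        for nm,uv,z in [("pot",(246,181),.033),("loupe",(383,246),.02),("trial",(336,286),.006)]: print(nm,at_z(uv,m,W,z)-c)
    outs.append(rectify(d["image"],m,W,c,.045,.075,400))
    print(n,"depth of ring px",[float(d["depth"][tuple(np.round(proj([c[0]+.038*np.cos(a),c[1]+.038*np.sin(a),.045],m,W)).astype(int)[::-1])]) for a in (0,2,4)])
cv2.imwrite("pics/rect0.png",np.hstack(outs))
E
```

```text
[0.56155577 0.05744664 0.045     ] [0.56217937 0.05673593 0.015     ]
pot [ 0.07522561  0.13161754 -0.012     ]
loupe [-0.05345391 -0.13916943 -0.025     ]
trial [-0.13170859 -0.04614031 -0.039     ]
top depth of ring px [0.9293180108070374, 0.9212615489959717, 0.923826277256012]
side depth of ring px [1.0182875394821167, 0.9869838356971741, 0.9533593058586121]
```

View pics/rect0.png

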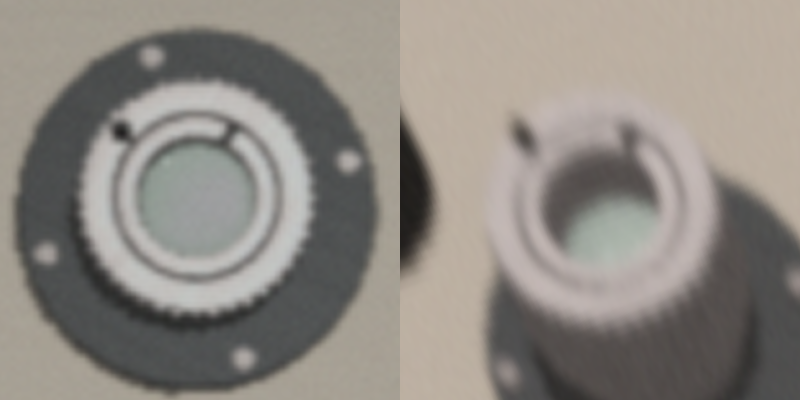

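```bash
cat >> h.py <<'E'
C=np.array([.563,.0585])
def report(C=C):
    from rig import get_state
    s=get_state(); M=Rq(s["ee_rot"]); p=s["position"]
    r=p[:2]-C; 
    print("t %.2f pos %s q6 %.2f q1 %.2f"%(s["clock"],np.round(p,4),s["qpos"][5],s["qpos"][0]))
    print(" phi %.3f rad %.4f yaw(y) %.3f tool x %s F %s w %.3f"%(np.arctan2(r[1],r[0]),np.hypot(*r),np.arctan2(M[1,1],M[0,1]),np.round(M[:,0],3),np.round(s["contact_force"],1),s["width"]))
    return s,M,p
E
python3 - <<'E'
from h import *
s,M,p=report(); print(M.round(3))
t=np.array([.563,.0585,.23])
d=M.T@(t-p); print("to above centre, units",d/.12)
E
```

```text
t 0.10 pos [0.1871 0.5432 0.2305] q6 -0.12 q1 1.12
 phi 2.230 rad 0.6134 yaw(y) 2.810 tool x [-0.001 -0.002 -1.   ] F [-0.7  0.1 -0. ] w 0.085
[[-0.001 -0.945  0.326]
 [-0.002  0.326  0.945]
 [-1.     0.    -0.002]]
to above centre, units [ 0.00806215 -4.27738516 -2.7986803 ]
```

Call:
{"api": "arm_command", "payload": {"series": [{"dp":[0,-0.42,-0.28],"angular":[0,0,0],"gripper":0},{"dp":[0,-0.42,-0.28],"angular":[0,0,0],"gripper":0},{"dp":[0,-0.42,-0.28],"angular":[0,0,0],"gripper":0},{"dp":[0,-0.42,-0.28],"angular":[0,0,0],"gripper":0},{"dp":[0,-0.42,-0.28],"angular":[0,0,0],"gripper":0},{"dp":[0,-0.42,-0.28],"angular":[0,0,0],"gripper":0},{"dp":[0,-0.42,-0.28],"angular":[0,0,0],"gripper":0},{"dp":[0,-0.42,-0.28],"angular":[0,0,0],"gripper":0}], "grip_force": 30}}

```text
clock: 1.1
position: [0.4873, 0.1508, 0.2276]
ee_rot: [0.573, -0.413, 0.575, 0.413]
contact_force: [0.7, 1.4, 1.3]
width: 0.0001
```

```bash
python3 - <<'E'
from h import *
s,M,p=report()
t=np.array([.563,.0585,.23]); print((M.T@(t-p))/.12)
E
```

```text
t 1.10 pos [0.4873 0.1508 0.2276] q6 -1.08 q1 0.16
 phi 2.258 rad 0.1194 yaw(y) 2.820 tool x [-0.002 -0.001 -1.   ] F [0.7 1.4 1.3] w 0.000
[-0.02027956 -0.84163451 -0.53003088]
```

Call:
{"api": "arm_command", "payload": {"series": [{"dp":[0,-0.3,-0.2],"angular":[0,0,0],"gripper":0},{"dp":[0,-0.3,-0.2],"angular":[0,0,0],"gripper":0},{"dp":[0,-0.2,-0.1],"angular":[0,0,0],"gripper":0},{"dp":[0,0,0],"angular":[0.115,0,0],"gripper":0},{"dp":[0,0,0],"angular":[0.115,0,0],"gripper":0},{"dp":[0,0,0],"angular":[0.115,0,0],"gripper":0},{"dp":[0,0,0],"angular":[0.115,0,0],"gripper":0},{"dp":[0,0,0],"angular":[0,0,0],"gripper":0}]}}

```text
clock: 2.1
position: [0.5623, 0.0543, 0.2227]
ee_rot: [0.682, -0.174, 0.689, 0.174]
contact_force: [0.4, 0.8, -1.5]
width: -0.0002
```

```bash
python3 - <<'E'
from h import *
from rig import get_image
s,M,p=report()
d=get_image("wrist"); T=np.eye(4);T[:3,:3]=M;T[:3,3]=p
W=T@d["mount"]; print(d["mount"].round(3),W.round(3),proj([*C,.045],d["mtx"],W))
np.savez("w0.npz",W=W,**d)
cv2.imwrite("pics/w0.png",np.hstack([cv2.resize(d["image"],(480,360)),cv2.resize(rectify(d["image"],d["mtx"],W,C,.045,.075,360),(300,360))]))
cv2.imwrite("pics/w0r.png",rectify(d["image"],d["mtx"],W,C,.045,.06,480))
E
```

```text
t 2.10 pos [0.5623 0.0543 0.2227] q6 -0.52 q1 -0.03
 phi -1.738 rad 0.0043 yaw(y) 2.067 tool x [-0.01  -0.002 -1.   ] F [ 0.4  0.8 -1.5] w -0.000
[[-0.     0.286 -0.958 -0.142]
 [-0.     0.958  0.286  0.072]
 [ 1.     0.    -0.    -0.   ]
 [ 0.     0.     0.     1.   ]] [[ 0.879 -0.459 -0.127  0.529]
 [ 0.476  0.842  0.253  0.118]
 [-0.01  -0.283  0.959  0.365]
 [ 0.     0.     0.     1.   ]] [323.78745005 212.06819074]
```

View pics/w0.png

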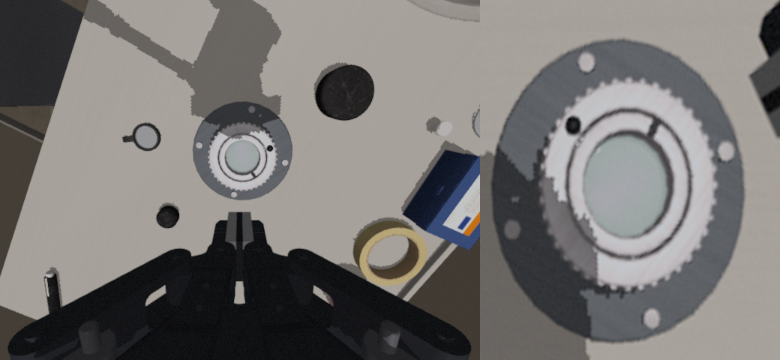

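Call:
{"api": "arm_command", "payload": {"series": [{"dp":[0,0,0],"angular":[0.115,0,0],"gripper":0},{"dp":[0,0,0],"angular":[0.115,0,0],"gripper":0},{"dp":[0,0,0],"angular":[0.115,0,0],"gripper":0},{"dp":[0,0,0],"angular":[0.115,0,0],"gripper":0},{"dp":[0,0,0],"angular":[0.115,0,0],"gripper":0},{"dp":[0,0,0],"angular":[0.115,0,0],"gripper":0},{"dp":[0,0,0],"angular":[0.115,0,0],"gripper":0},{"dp":[0,0,0],"angular":[0.115,0,0],"gripper":0}]}}

```text
clock: 3.15
position: [0.5611, 0.0547, 0.2213]
ee_rot: [0.622, 0.327, 0.629, -0.333]
contact_force: [0.3, -0.1, -0.7]
width: -0.0002
```

Call:
{"api": "arm_command", "payload": {"series": [{"dp":[0,0,0],"angular":[0.115,0,0],"gripper":0},{"dp":[0,0,0],"angular":[0.115,0,0],"gripper":0},{"dp":[0,0,0],"angular":[0.115,0,0],"gripper":0},{"dp":[0,0,0],"angular":[0.115,0,0],"gripper":0},{"dp":[0,0,0],"angular":[0.115,0,0],"gripper":0},{"dp":[0,0.3,0],"angular":[0,0,0],"gripper":0},{"dp":[0,0.3,0],"angular":[0,0,0],"gripper":0},{"dp":[0,0,0],"angular":[0,0,0],"gripper":0}]}}

```text
clock: 4.15
position: [0.6295, 0.0325, 0.2191]
ee_rot: [-0.414, -0.566, -0.42, 0.576]
contact_force: [0.1, 0.1, 0.2]
width: -0.0
```

```bash
sed -i 's/^C=.*/C=np.array([.5615,.059])/' h.py; cat >> h.py <<'E'
def goto(M,p,phi,rad,z,yaw,C=C):   # one-shot tool-frame shift and turn, in controller units
    t=np.array([C[0]+rad*np.cos(phi),C[1]+rad*np.sin(phi),z])
    y=np.array([np.cos(yaw),np.sin(yaw),0]); x=np.array([0,0,-1.]); G=np.column_stack([x,y,np.cross(x,y)])
    print(" goto dp",(M.T@(t-p)/.12).round(3),"ang",(R.from_matrix(M.T@G).as_rotvec()/(np.pi/2)).round(3))
E
python3 - <<'E'
from h import *
s,M,p=report(); goto(M,p,-.3,.075,.030,-.3)
E
```

```text
t 4.15 pos [0.6295 0.0325 0.2191] q6 1.82 q1 -0.06
 phi -0.372 rad 0.0730 yaw(y) -0.310 tool x [-0.016 -0.002 -1.   ] F [0.1 0.1 0.2] w -0.000
 goto dp [ 1.575  0.041 -0.054] ang [-0.007  0.004  0.01 ]
```

Call:
{"api": "arm_command", "payload": {"series": [{"dp":[0.3,0.02,-0.03],"angular":[0,0.004,0.01],"gripper":0},{"dp":[0.3,0.02,-0.02],"angular":[0,0,0],"gripper":0},{"dp":[0.3,0,0],"angular":[0,0,0],"gripper":0},{"dp":[0.3,0,0],"angular":[0,0,0],"gripper":0},{"dp":[0.2,0,0],"angular":[0,0,0],"gripper":0},{"dp":[0.1,0,0],"angular":[0,0,0],"gripper":0},{"dp":[0.03,0,0],"angular":[0,0,0],"gripper":0},{"dp":[0,0,0],"angular":[0,0,0],"gripper":0}]}}

```text
clock: 5.15
position: [0.6311, 0.0392, 0.0326]
ee_rot: [0.42, 0.568, 0.421, -0.568]
contact_force: [-0.3, 0.5, -0.1]
width: 0.0001
```

```bash
python3 - <<'E'
from h import *
s,M,p=report(); goto(M,p,-.3,.056,.030,-.3)
E
```

```text
t 5.15 pos [0.6311 0.0392 0.0326] q6 1.82 q1 -0.05
 phi -0.277 rad 0.0723 yaw(y) -0.296 tool x [-0.001  0.001 -1.   ] F [-0.3  0.5 -0.1] w 0.000
 goto dp [ 0.021 -0.136  0.013] ang [ 0.003 -0.     0.001]
```

Call:
{"api": "arm_command", "payload": {"series": [{"dp":[0.02,-0.05,0.01],"angular":[0,0,0],"gripper":0},{"dp":[0,-0.03,0],"angular":[0,0,0],"gripper":0},{"dp":[0,-0.015,0],"angular":[0,0,0],"gripper":0},{"dp":[0,-0.015,0],"angular":[0,0,0],"gripper":0},{"dp":[0,-0.015,0],"angular":[0,0,0],"gripper":0},{"dp":[0,-0.015,0],"angular":[0,0,0],"gripper":0},{"dp":[0,-0.015,0],"angular":[0,0,0],"gripper":0},{"dp":[0,-0.015,0],"angular":[0,0,0],"gripper":0}]}}

```text
clock: 6.15
position: [0.6151, 0.0433, 0.0333]
ee_rot: [0.424, 0.571, 0.418, -0.565]
contact_force: [4.5, -2.5, -2.9]
width: -0.0
```

```bash
python3 - <<'E'
from h import *
s,M,p=report(); goto(M,p,-.3,.056,.030,-.3)
E
```

```text
t 6.15 pos [0.6151 0.0433 0.0333] q6 1.82 q1 -0.04
 phi -0.285 rad 0.0558 yaw(y) -0.295 tool x [ 0.012 -0.001 -1.   ] F [ 4.5 -2.5 -2.9] w -0.000
 goto dp [0.028 0.001 0.007] ang [ 0.003 -0.002 -0.007]
```

Call:
{"api": "arm_command", "payload": {"series": [{"dp":[0.01,-0.02,-0.06],"angular":[-0.078,0,-0.004],"gripper":0},{"dp":[0.005,-0.02,-0.06],"angular":[-0.078,0,-0.003],"gripper":0},{"dp":[0.005,-0.02,-0.06],"angular":[-0.078,0,0],"gripper":0},{"dp":[0.005,-0.02,-0.06],"angular":[-0.078,0,0],"gripper":0},{"dp":[0.005,-0.02,-0.06],"angular":[-0.078,0,0],"gripper":0},{"dp":[0.005,-0.02,-0.06],"angular":[-0.078,0,0],"gripper":0},{"dp":[0.005,-0.02,-0.06],"angular":[-0.078,0,0],"gripper":0},{"dp":[0.005,-0.02,-0.06],"angular":[-0.078,0,0],"gripper":0}]}}

```text
clock: 7.15
position: [0.6055, 0.0945, 0.0331]
ee_rot: [0.655, 0.298, 0.632, -0.288]
contact_force: [5.4, 1.9, -0.5]
width: -0.0001
```

```bash
cat >> h.py <<'E'
def ringview(name,C=C,half=.06,n=400):
    from rig import get_image
    d=get_image("top"); im=rectify(d["image"],d["mtx"],np.linalg.inv(d["view"]),C,.045,half,n)
    cv2.imwrite("pics/"+name,im); return im
E
python3 - <<'E'
from h import *
s,M,p=report(); goto(M,p,.68,.0555,.030,.68); ringview("r1.png")
E
```

```text
t 7.15 pos [0.6055 0.0945 0.0331] q6 0.90 q1 0.04
 phi 0.679 rad 0.0565 yaw(y) 0.717 tool x [ 0.036 -0.001 -0.999] F [ 5.4  1.9 -0.5] w -0.000
 goto dp [ 0.025 -0.009 -0.001] ang [ 0.023  0.015 -0.017]
```

View pics/r1.png

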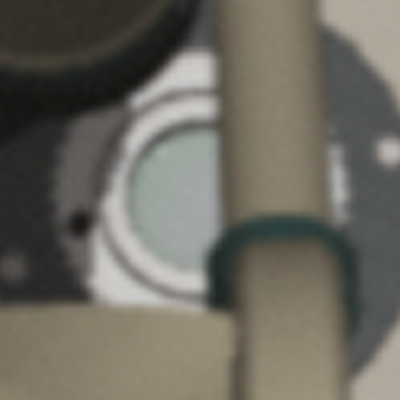

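Call:
{"api": "arm_command", "payload": {"series": [{"dp":[0.01,-0.02,-0.077],"angular":[-0.09,0.008,-0.01],"gripper":0},{"dp":[0.01,-0.022,-0.077],"angular":[-0.095,0.007,-0.01],"gripper":0},{"dp":[0.005,-0.022,-0.077],"angular":[-0.098,0,-0.003],"gripper":0},{"dp":[0.005,-0.022,-0.077],"angular":[-0.098,0,-0.003],"gripper":0},{"dp":[0.005,-0.022,-0.077],"angular":[-0.098,0,-0.003],"gripper":0},{"dp":[0.005,-0.022,-0.077],"angular":[-0.098,0,-0.003],"gripper":0},{"dp":[0.005,-0.022,-0.077],"angular":[-0.098,0,-0.003],"gripper":0},{"dp":[0.005,-0.022,-0.077],"angular":[-0.098,0,-0.003],"gripper":0}]}}

```text
clock: 8.2
position: [0.5415, 0.1113, 0.032]
ee_rot: [0.699, -0.14, 0.689, 0.128]
contact_force: [0.4, 5.2, 3.4]
width: -0.0004
```

```bash
python3 - <<'E'
from h import *
s,M,p=report(); goto(M,p,1.93,.0555,.030,1.93)
E
```

```text
t 8.20 pos [0.5415 0.1113 0.032 ] q6 -0.28 q1 0.09
 phi 1.936 rad 0.0559 yaw(y) 1.952 tool x [ 0.016 -0.014 -1.   ] F [0.4 5.2 3.4] w -0.000
 goto dp [ 0.016 -0.003  0.003] ang [0.014 0.007 0.012]
```

Call:
{"api": "arm_command", "payload": {"series": [{"dp":[0.01,-0.022,-0.077],"angular":[-0.096,0.005,0.005],"gripper":0},{"dp":[0.005,-0.022,-0.077],"angular":[-0.097,0.002,0.003],"gripper":0},{"dp":[0.005,-0.022,-0.077],"angular":[-0.098,0,0],"gripper":0},{"dp":[0.005,-0.022,-0.077],"angular":[-0.098,0,0],"gripper":0},{"dp":[0.005,-0.022,-0.077],"angular":[-0.098,0,0],"gripper":0},{"dp":[0.005,-0.022,-0.077],"angular":[-0.098,0,0],"gripper":0},{"dp":[0.005,-0.022,-0.077],"angular":[-0.098,0,0],"gripper":0},{"dp":[0.005,-0.022,-0.077],"angular":[-0.098,0,0],"gripper":0}]}}

```text
clock: 9.2
position: [0.5024, 0.0468, 0.0262]
ee_rot: [0.478, -0.51, 0.489, 0.522]
contact_force: [-0.3, 0.2, 0.7]
width: -0.0001
```

```bash
python3 - <<'E'
from h import *
s,M,p=report(); goto(M,p,3.19,.0555,.030,3.19)
E
```

```text
t 9.20 pos [0.5024 0.0468 0.0262] q6 -1.68 q1 -0.04
 phi -2.938 rad 0.0604 yaw(y) -3.076 tool x [-0.024 -0.    -1.   ] F [-0.3  0.2  0.7] w -0.000
 goto dp [-0.033 -0.035  0.077] ang [ 0.011  0.001 -0.015]
```

```bash
python3 - <<'E'
from h import *
ringview("r2.png")
E
```

```text
(no output)
```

View pics/r2.png

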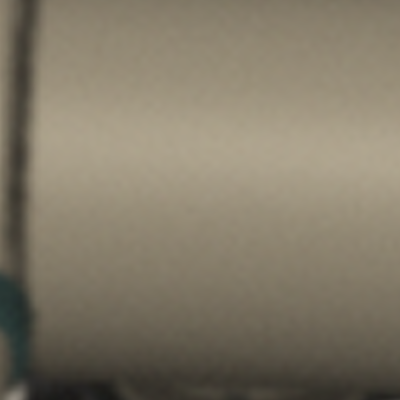

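```bash
cat >> h.py <<'E'
def wristview(name,C=C,half=.06,n=400):
    from rig import get_image,get_state
    s=get_state(); d=get_image("wrist"); T=np.eye(4);T[:3,:3]=Rq(s["ee_rot"]);T[:3,3]=s["position"]
    im=rectify(d["image"],d["mtx"],T@d["mount"],C,.045,half,n); cv2.imwrite("pics/"+name,im)
    return im
E
python3 - <<'E'
from h import *
wristview("r3.png")
E
```

```text
(no output)
```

View pics/r3.png

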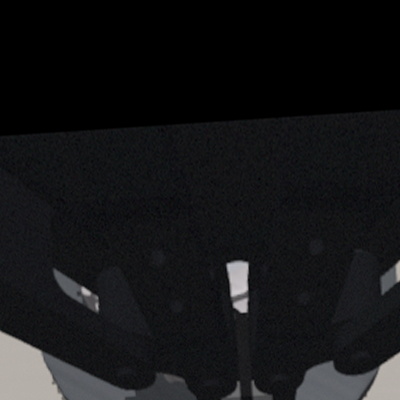

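Call:
{"api": "arm_command", "payload": {"series": [{"dp":[0,0.1,0],"angular":[0,0,0],"gripper":0},{"dp":[-0.3,0.02,0],"angular":[0,0,0],"gripper":0},{"dp":[-0.45,0,0],"angular":[0,0,0],"gripper":0},{"dp":[-0.45,0,0],"angular":[0,0,0],"gripper":0},{"dp":[-0.3,-0.3,0],"angular":[0.118,0,0],"gripper":0},{"dp":[0,-0.3,0],"angular":[0.118,0,0],"gripper":0},{"dp":[0,0,0],"angular":[0.118,0,0],"gripper":0},{"dp":[0,0,0],"angular":[0.118,0,0],"gripper":0}]}}

```text
clock: 10.3
position: [0.5538, 0.046, 0.2079]
ee_rot: [0.63, -0.289, 0.655, 0.302]
contact_force: [0.0, -0.3, -0.7]
width: 0.0004
```

```bash
cat >> h.py <<'E'
def polar(im,r,half=.06,c=None):   # grey profile round the axis at radius r (1 deg steps), c = centre in patch px
    n=im.shape[0]; c=(n/2,n/2) if c is None else c; a=np.radians(np.arange(360)); k=n/(2*half)
    g=cv2.GaussianBlur(cv2.cvtColor(im,cv2.COLOR_BGR2GRAY),(0,0),3)
    u=(c[0]-r*k*np.sin(a)).astype(np.float32); v=(c[1]-r*k*np.cos(a)).astype(np.float32)
    return cv2.remap(g,u[None],v[None],1)[0]
E
python3 - <<'E'
from h import *
s,M,p=report(); goto(M,p,0,0,.22,-.7)
im=wristview("r4.png")
E
```

```text
t 10.30 pos [0.5538 0.046  0.2079] q6 -0.91 q1 -0.04
 phi -2.105 rad 0.0152 yaw(y) 2.434 tool x [-0.04   0.002 -0.999] F [ 0.  -0.3 -0.7] w 0.000
 goto dp [-0.103  0.025  0.122] ang [ 1.995 -0.031  0.024]
```

View pics/r4.png

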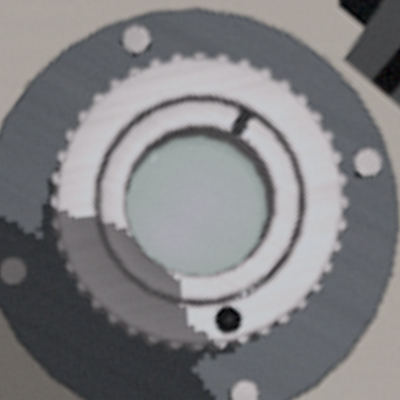

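Call:
{"api": "arm_command", "payload": {"series": [{"dp":[0,0,0],"angular":[0.118,-0.03,0.024],"gripper":0},{"dp":[0,0,0],"angular":[0.118,0,0],"gripper":0},{"dp":[0,0,0],"angular":[0.118,0,0],"gripper":0},{"dp":[0,0,0],"angular":[0.118,0,0],"gripper":0},{"dp":[0,0,0],"angular":[0.118,0,0],"gripper":0},{"dp":[0,0,0],"angular":[0.118,0,0],"gripper":0},{"dp":[0,0,0],"angular":[0.118,0,0],"gripper":0},{"dp":[0,0,0],"angular":[0.118,0,0],"gripper":0}]}}

```text
clock: 11.35
position: [0.5414, 0.0502, 0.2049]
ee_rot: [0.649, 0.232, 0.696, -0.203]
contact_force: [0.6, 0.5, -1.0]
width: 0.0
```

Call:
{"api": "arm_command", "payload": {"series": [{"dp":[0,0,0],"angular":[0.118,0,0],"gripper":0},{"dp":[0,0,0],"angular":[0.118,0,0],"gripper":0},{"dp":[0,0,0],"angular":[0.118,0,0],"gripper":0},{"dp":[0,0,0],"angular":[0.118,0,0],"gripper":0},{"dp":[0,0,0],"angular":[0.118,0,0],"gripper":0},{"dp":[0,0,0],"angular":[0.118,0,0],"gripper":0},{"dp":[0,0,0],"angular":[0.118,0,0],"gripper":0},{"dp":[0,0,0],"angular":[0.118,0,0],"gripper":0}]}}

```text
clock: 12.35
position: [0.5288, 0.0543, 0.2023]
ee_rot: [-0.313, -0.607, -0.374, 0.627]
contact_force: [-0.4, -1.1, 0.3]
width: 0.0
```

```bash
python3 - <<'E'
from h import *
s,M,p=report(); goto(M,p,-.75,.070,.030,-.75)
E
```

```text
t 12.35 pos [0.5288 0.0543 0.2023] q6 2.04 q1 -0.07
 phi -2.998 rad 0.0331 yaw(y) -0.554 tool x [-0.066  0.063 -0.996] F [-0.4 -1.1  0.3] w 0.000
 goto dp [ 1.361  0.909 -0.038] ang [ 0.124 -0.006  0.058]
```

Call:
{"api": "arm_command", "payload": {"series": [{"dp":[0,0,0],"angular":[0.115,-0.006,0.055],"gripper":0},{"dp":[0,0.26,-0.07],"angular":[0.01,0,0],"gripper":0},{"dp":[0,0.26,-0.07],"angular":[0,0,0],"gripper":0},{"dp":[0,0.24,-0.07],"angular":[0,0,0],"gripper":0},{"dp":[0.25,0,0],"angular":[0,0,0],"gripper":0},{"dp":[0.3,0,0],"angular":[0,0,0],"gripper":0},{"dp":[0.3,0,0],"angular":[0,0,0],"gripper":0},{"dp":[0,0,0],"angular":[0,0,0],"gripper":0}]}}

```text
clock: 13.35
position: [0.6029, 0.0158, 0.0948]
ee_rot: [-0.281, -0.641, -0.293, 0.651]
contact_force: [-0.1, -0.2, 0.2]
width: -0.0002
```

```bash
python3 - <<'E'
from h import *
s,M,p=report(); goto(M,p,-.75,.068,.030,-.75)
E
```

```text
t 13.35 pos [0.6029 0.0158 0.0948] q6 2.21 q1 -0.09
 phi -0.806 rad 0.0598 yaw(y) -0.734 tool x [-0.02  0.01 -1.  ] F [-0.1 -0.2  0.2] w -0.000
 goto dp [ 0.538  0.081 -0.03 ] ang [0.01  0.004 0.014]
```

Call:
{"api": "arm_command", "payload": {"series": [{"dp":[0,0.08,-0.03],"angular":[0.01,0.004,0.014],"gripper":0},{"dp":[0.2,0,0],"angular":[0,0,0],"gripper":0},{"dp":[0.2,0,0],"angular":[0,0,0],"gripper":0},{"dp":[0.12,0,0],"angular":[0,0,0],"gripper":0},{"dp":[0.01,-0.04,0],"angular":[0,0,0],"gripper":0},{"dp":[0,-0.03,0],"angular":[0,0,0],"gripper":0},{"dp":[0,-0.02,0],"angular":[0,0,0],"gripper":0},{"dp":[0,-0.02,0],"angular":[0,0,0],"gripper":0}]}}

```text
clock: 14.35
position: [0.6118, 0.021, 0.0407]
ee_rot: [0.286, 0.656, 0.277, -0.641]
contact_force: [0.5, 0.9, 0.3]
width: 0.0001
```

```bash
python3 - <<'E'
from h import *
s,M,p=report(); goto(M,p,-.75,.0555,.030,-.75)
E
```

```text
t 14.35 pos [0.6118 0.021  0.0407] q6 2.25 q1 -0.08
 phi -0.647 rad 0.0630 yaw(y) -0.751 tool x [ 0.024 -0.004 -1.   ] F [0.5 0.9 0.3] w 0.000
 goto dp [ 0.087 -0.061  0.055] ang [-0.001 -0.009 -0.013]
```

Call:
{"api": "arm_command", "payload": {"series": [{"dp":[0.05,0,0],"angular":[-0.06,-0.009,-0.013],"gripper":0},{"dp":[0.04,0,0],"angular":[0,0,0],"gripper":0},{"dp":[0,-0.02,0],"angular":[0,0,0],"gripper":0},{"dp":[0,-0.02,0],"angular":[0,0,0],"gripper":0},{"dp":[0,-0.018,0],"angular":[0,0,0],"gripper":0},{"dp":[0,-0.018,0],"angular":[0,0,0],"gripper":0},{"dp":[0,-0.018,0],"angular":[0,0,0],"gripper":0},{"dp":[0,-0.018,0],"angular":[0,0,0],"gripper":0}]}}

```text
clock: 15.35
position: [0.6063, 0.0258, 0.0314]
ee_rot: [0.318, 0.637, 0.307, -0.631]
contact_force: [4.3, -3.0, -4.9]
width: -0.0002
```

```bash
python3 - <<'E'
from h import *
s,M,p=report(); goto(M,p,-.64,.0555,.030,-.64)
E
```

```text
t 15.35 pos [0.6063 0.0258 0.0314] q6 2.17 q1 -0.07
 phi -0.637 rad 0.0557 yaw(y) -0.655 tool x [ 0.014 -0.009 -1.   ] F [ 4.3 -3.  -4.9] w -0.000
 goto dp [ 0.012 -0.002  0.001] ang [-0.01 -0.   -0.01]
```

Call:
{"api": "arm_command", "payload": {"series": [{"dp":[0.005,-0.022,-0.076],"angular":[-0.1,0,-0.008],"gripper":0},{"dp":[0.005,-0.022,-0.076],"angular":[-0.1,0,-0.004],"gripper":0},{"dp":[0.005,-0.022,-0.076],"angular":[-0.1,0.001,-0.002],"gripper":0},{"dp":[0.005,-0.022,-0.076],"angular":[-0.1,0.001,-0.002],"gripper":0},{"dp":[0.005,-0.022,-0.076],"angular":[-0.1,0.001,-0.002],"gripper":0},{"dp":[0.005,-0.022,-0.076],"angular":[-0.1,0.001,-0.002],"gripper":0},{"dp":[0.005,-0.022,-0.076],"angular":[-0.1,0.001,-0.002],"gripper":0},{"dp":[0.005,-0.022,-0.076],"angular":[-0.1,0.001,-0.002],"gripper":0}]}}

```text
clock: 16.35
position: [0.6074, 0.0918, 0.031]
ee_rot: [0.635, 0.318, 0.629, -0.316]
contact_force: [3.7, 0.1, -1.7]
width: 0.0002
```

```bash
python3 - <<'E'
from h import *
s,M,p=report(); f=np.arctan2(*(p[:2]-C)[::-1]); goto(M,p,f,.0555,.030,f)
E
```

```text
t 16.35 pos [0.6074 0.0918 0.031 ] q6 0.97 q1 0.04
 phi 0.620 rad 0.0565 yaw(y) 0.642 tool x [ 0.009 -0.001 -1.   ] F [ 3.7  0.1 -1.7] w 0.000
 goto dp [ 0.008 -0.008 -0.   ] ang [ 0.014  0.004 -0.004]
```

Call:
{"api": "arm_command", "payload": {"series": [{"dp":[0.005,-0.025,-0.076],"angular":[-0.1,0.002,-0.004],"gripper":0},{"dp":[0.005,-0.025,-0.076],"angular":[-0.1,0.002,-0.002],"gripper":0},{"dp":[0.005,-0.025,-0.076],"angular":[-0.1,0.001,-0.001],"gripper":0},{"dp":[0.005,-0.025,-0.076],"angular":[-0.1,0.001,-0.001],"gripper":0},{"dp":[0.005,-0.025,-0.076],"angular":[-0.1,0.001,-0.001],"gripper":0},{"dp":[0.005,-0.025,-0.076],"angular":[-0.1,0.001,-0.001],"gripper":0},{"dp":[0.005,-0.025,-0.076],"angular":[-0.1,0.001,-0.001],"gripper":0},{"dp":[0.005,-0.025,-0.076],"angular":[-0.1,0.001,-0.001],"gripper":0}]}}

```text
clock: 17.35
position: [0.5531, 0.1145, 0.031]
ee_rot: [0.708, -0.119, 0.684, 0.131]
contact_force: [-0.2, 12.3, 2.8]
width: -0.0002
```

```bash
python3 - <<'E'
from h import *
s,M,p=report(); f=np.arctan2(*(p[:2]-C)[::-1]); goto(M,p,f,.0555,.030,f)
E
```

```text
t 17.35 pos [0.5531 0.1145 0.031 ] q6 -0.30 q1 0.07
 phi 1.722 rad 0.0561 yaw(y) 1.927 tool x [ 0.031  0.022 -0.999] F [-0.2 12.3  2.8] w -0.000
 goto dp [ 0.008 -0.005 -0.001] ang [ 0.13   0.023 -0.009]
```

Call:
{"api": "arm_command", "payload": {"series": [{"dp":[0.004,-0.008,-0.078],"angular":[-0.065,0.01,-0.004],"gripper":0},{"dp":[0.004,-0.012,-0.078],"angular":[-0.07,0.008,-0.003],"gripper":0},{"dp":[0.004,-0.015,-0.078],"angular":[-0.075,0.004,0],"gripper":0},{"dp":[0.004,-0.018,-0.077],"angular":[-0.085,0,0],"gripper":0},{"dp":[0.004,-0.02,-0.076],"angular":[-0.09,0,0],"gripper":0},{"dp":[0.004,-0.022,-0.076],"angular":[-0.095,0,0],"gripper":0},{"dp":[0.004,-0.022,-0.076],"angular":[-0.098,0,0],"gripper":0},{"dp":[0.004,-0.022,-0.076],"angular":[-0.098,0,0],"gripper":0}]}}

```text
clock: 18.35
position: [0.5065, 0.0675, 0.0284]
ee_rot: [0.533, -0.462, 0.527, 0.473]
contact_force: [-0.6, 1.4, -0.5]
width: -0.0
```

```bash
python3 - <<'E'
from h import *
s,M,p=report(); f=np.arctan2(*(p[:2]-C)[::-1]); goto(M,p,f,.0555,.030,f)
E
```

```text
t 18.35 pos [0.5065 0.0675 0.0284] q6 -1.48 q1 -0.02
 phi 2.988 rad 0.0557 yaw(y) 3.016 tool x [-0.005  0.018 -1.   ] F [-0.6  1.4 -0.5] w -0.000
 goto dp [-0.013 -0.001  0.   ] ang [ 0.017  0.011 -0.005]
```

Call:
{"api": "arm_command", "payload": {"series": [{"dp":[0,0.1,0],"angular":[0,0,0],"gripper":0},{"dp":[-0.3,0.02,0],"angular":[0,0,0],"gripper":0},{"dp":[-0.45,0,0],"angular":[0.0,0,0],"gripper":0},{"dp":[-0.45,0,0],"angular":[0.05,0.01,-0.005],"gripper":0},{"dp":[-0.3,-0.25,0],"angular":[0.118,0,0],"gripper":0},{"dp":[0,-0.25,0],"angular":[0.118,0,0],"gripper":0},{"dp":[0,0,0],"angular":[0.118,0,0],"gripper":0},{"dp":[0,0,0],"angular":[0.118,0,0],"gripper":0}]}}

```text
clock: 19.35
position: [0.5432, 0.0513, 0.2144]
ee_rot: [0.675, -0.207, 0.677, 0.21]
contact_force: [-0.3, 0.1, -0.1]
width: 0.0004
```

```bash
python3 - <<'E'
from h import *
s,M,p=report(); goto(M,p,0,0,.20,-.7)
im=wristview("r5.png")
for r in (.037,.0265):
    q=polar(im,r); k=np.argsort(q)[:12]; print(r,sorted(k.tolist()),q.min(),np.median(q))
E
```

```text
t 19.35 pos [0.5432 0.0513 0.2144] q6 -0.63 q1 -0.04
 phi -2.742 rad 0.0199 yaw(y) 2.169 tool x [-0.004  0.003 -1.   ] F [-0.3  0.1 -0.1] w 0.000
 goto dp [ 0.12  -0.033  0.163] ang [ 1.826e+00 -5.000e-03  1.000e-03]
0.037 [16, 17, 18, 19, 20, 21, 22, 23, 24, 25, 26, 27] 28 193.0
0.0265 [327, 328, 329, 330, 331, 332, 333, 334, 335, 336, 337, 338] 66 193.0
```

View pics/r5.png

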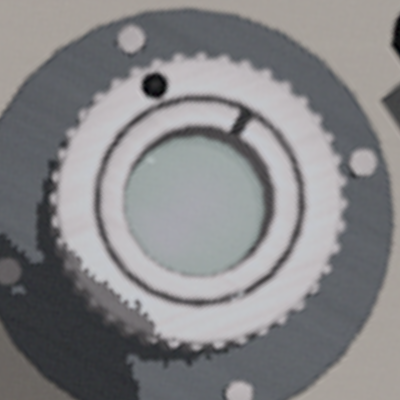

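Call:
{"api": "arm_command", "payload": {"series": [{"dp":[0,0,0],"angular":[0.118,-0.005,0],"gripper":0},{"dp":[0,0,0],"angular":[0.118,0,0],"gripper":0},{"dp":[0,0,0],"angular":[0.118,0,0],"gripper":0},{"dp":[0,0,0],"angular":[0.118,0,0],"gripper":0},{"dp":[0,0,0],"angular":[0.118,0,0],"gripper":0},{"dp":[0,0,0],"angular":[0.118,0,0],"gripper":0},{"dp":[0,0,0],"angular":[0.118,0,0],"gripper":0},{"dp":[0,0,0],"angular":[0.118,0,0],"gripper":0}]}}

```text
clock: 20.4
position: [0.535, 0.0556, 0.213]
ee_rot: [0.634, 0.309, 0.64, -0.305]
contact_force: [0.2, -0.2, -0.1]
width: -0.0005
```

Call:
{"api": "arm_command", "payload": {"series": [{"dp":[0,0,0],"angular":[0.118,0,0],"gripper":0},{"dp":[0,0,0],"angular":[0.118,0,0],"gripper":0},{"dp":[0,0,0],"angular":[0.118,0,0],"gripper":0},{"dp":[0,0,0],"angular":[0.118,0,0],"gripper":0},{"dp":[0,0,0],"angular":[0.118,0,0],"gripper":0},{"dp":[0,0,0],"angular":[0.118,0,0],"gripper":0},{"dp":[0,0,0],"angular":[0.118,0,0],"gripper":0},{"dp":[0,0,0],"angular":[0.06,0,0],"gripper":0}]}}

```text
clock: 21.4
position: [0.5266, 0.0598, 0.2117]
ee_rot: [-0.281, -0.645, -0.292, 0.648]
contact_force: [-0.5, 0.4, -0.0]
width: -0.0004
```

```bash
python3 - <<'E'
from h import *
s,M,p=report(); goto(M,p,-.75,.070,.030,-.75)
y=np.array([np.cos(-.75),np.sin(-.75)]); z=np.array([y[1],-y[0]]); d=C+.07*y-p[:2]; print("level y,z,down",d@y/.12,d@z/.12,(p[2]-.03)/.12)
E
```

```text
t 21.40 pos [0.5266 0.0598 0.2117] q6 2.28 q1 -0.03
 phi 3.118 rad 0.0349 yaw(y) -0.737 tool x [-0.011  0.012 -1.   ] F [-0.5  0.4 -0. ] w -0.000
 goto dp [ 1.501  0.827 -0.18 ] ang [ 0.008 -0.001  0.01 ]
level y,z,down 0.8006790857720936 -0.19293715183738194 1.5140369124399076
```

Call:
{"api": "arm_command", "payload": {"series": [{"dp":[0,0.28,-0.06],"angular":[0.008,0,0.01],"gripper":0},{"dp":[0,0.28,-0.07],"angular":[0,0,0],"gripper":0},{"dp":[0,0.28,-0.06],"angular":[0,0,0],"gripper":0},{"dp":[0.3,0,0],"angular":[0,0,0],"gripper":0},{"dp":[0.3,0,0],"angular":[0,0,0],"gripper":0},{"dp":[0.3,0,0],"angular":[0,0,0],"gripper":0},{"dp":[0.2,0,0],"angular":[0,0,0],"gripper":0},{"dp":[0,0,0],"angular":[0,0,0],"gripper":0}]}}

```text
clock: 22.4
position: [0.6127, 0.0117, 0.0756]
ee_rot: [-0.282, -0.648, -0.285, 0.648]
contact_force: [0.8, -0.4, 0.9]
width: -0.0002
```

```bash
python3 - <<'E'
from h import *
s,M,p=report(); goto(M,p,-.75,.067,.030,-.75)
E
```

```text
t 22.40 pos [0.6127 0.0117 0.0756] q6 2.22 q1 -0.10
 phi -0.746 rad 0.0697 yaw(y) -0.746 tool x [-0.002  0.003 -1.   ] F [ 0.8 -0.4  0.9] w -0.000
 goto dp [ 0.38  -0.021  0.003] ang [ 0.003 -0.001  0.002]
```

Call:
{"api": "arm_command", "payload": {"series": [{"dp":[0.2,0,0],"angular":[0,0,0],"gripper":0},{"dp":[0.17,-0.03,0],"angular":[0,0,0],"gripper":0},{"dp":[0.03,-0.04,0],"angular":[0,0,0],"gripper":0},{"dp":[0.01,-0.02,0],"angular":[0,0,0],"gripper":0},{"dp":[0,-0.02,0],"angular":[0,0,0],"gripper":0},{"dp":[0,-0.02,0],"angular":[0,0,0],"gripper":0},{"dp":[0,-0.02,0],"angular":[0,0,0],"gripper":0},{"dp":[0,-0.02,0],"angular":[0,0,0],"gripper":0}]}}

```text
clock: 23.4
position: [0.6049, 0.0242, 0.0337]
ee_rot: [0.288, 0.653, 0.281, -0.642]
contact_force: [3.2, -3.7, -3.5]
width: 0.0001
```

```bash
python3 - <<'E'
from h import *
s,M,p=report(); f=np.arctan2(*(p[:2]-C)[::-1]); goto(M,p,f,.0555,.030,f)
E
```

```text
t 23.40 pos [0.6049 0.0242 0.0337] q6 2.24 q1 -0.07
 phi -0.677 rad 0.0557 yaw(y) -0.742 tool x [ 0.019 -0.003 -1.   ] F [ 3.2 -3.7 -3.5] w 0.000
 goto dp [ 0.03  -0.002  0.   ] ang [-0.042 -0.006 -0.01 ]
```

Call:
{"api": "arm_command", "payload": {"series": [{"dp":[0.008,-0.022,-0.07],"angular":[-0.115,-0.003,-0.008],"gripper":0},{"dp":[0.008,-0.022,-0.074],"angular":[-0.112,0,-0.004],"gripper":0},{"dp":[0.005,-0.022,-0.076],"angular":[-0.105,0.001,-0.002],"gripper":0},{"dp":[0.005,-0.022,-0.076],"angular":[-0.1,0.001,-0.002],"gripper":0},{"dp":[0.005,-0.022,-0.076],"angular":[-0.1,0.001,-0.002],"gripper":0},{"dp":[0.005,-0.022,-0.076],"angular":[-0.1,0.001,-0.002],"gripper":0},{"dp":[0.005,-0.022,-0.076],"angular":[-0.1,0.001,-0.002],"gripper":0},{"dp":[0.005,-0.022,-0.076],"angular":[-0.1,0.001,-0.002],"gripper":0}]}}

```text
clock: 24.4
position: [0.6091, 0.0894, 0.0336]
ee_rot: [0.63, 0.331, 0.623, -0.324]
contact_force: [2.9, -1.5, -1.2]
width: 0.0005
```

```bash
python3 - <<'E'
from h import *
s,M,p=report(); f=np.arctan2(*(p[:2]-C)[::-1]); goto(M,p,f,.0555,.030,f)
E
```

```text
t 24.40 pos [0.6091 0.0894 0.0336] q6 0.99 q1 0.03
 phi 0.568 rad 0.0565 yaw(y) 0.608 tool x [ 0.013  0.003 -1.   ] F [ 2.9 -1.5 -1.2] w 0.000
 goto dp [ 0.03  -0.008 -0.   ] ang [ 0.025  0.003 -0.008]
```

Call:
{"api": "arm_command", "payload": {"series": [{"dp":[0.01,-0.024,-0.076],"angular":[-0.09,0.002,-0.005],"gripper":0},{"dp":[0.01,-0.024,-0.076],"angular":[-0.093,0.002,-0.003],"gripper":0},{"dp":[0.008,-0.024,-0.076],"angular":[-0.094,0.002,-0.001],"gripper":0},{"dp":[0.005,-0.023,-0.076],"angular":[-0.094,0.002,-0.001],"gripper":0},{"dp":[0.005,-0.023,-0.076],"angular":[-0.094,0.001,-0.001],"gripper":0},{"dp":[0.005,-0.022,-0.076],"angular":[-0.094,0.001,-0.001],"gripper":0},{"dp":[0.005,-0.022,-0.076],"angular":[-0.094,0.001,-0.001],"gripper":0},{"dp":[0.005,-0.022,-0.076],"angular":[-0.094,0.001,-0.001],"gripper":0}]}}

```text
clock: 25.4
position: [0.5558, 0.1151, 0.0335]
ee_rot: [0.713, -0.078, 0.691, 0.09]
contact_force: [-0.1, 9.9, 1.3]
width: -0.0
```

```bash
python3 - <<'E'
from h import *
s,M,p=report(); f=np.arctan2(*(p[:2]-C)[::-1]); goto(M,p,f,.0555,.030,f)
E
```

```text
t 25.40 pos [0.5558 0.1151 0.0335] q6 -0.18 q1 0.07
 phi 1.672 rad 0.0564 yaw(y) 1.810 tool x [ 0.028  0.021 -0.999] F [-0.1  9.9  1.3] w -0.000
 goto dp [ 0.029 -0.008 -0.002] ang [ 0.088  0.02  -0.01 ]
```

Call:
{"api": "arm_command", "payload": {"series": [{"dp":[0.008,-0.014,-0.078],"angular":[-0.075,0.01,-0.004],"gripper":0},{"dp":[0.006,-0.016,-0.077],"angular":[-0.08,0.007,-0.003],"gripper":0},{"dp":[0.004,-0.02,-0.076],"angular":[-0.085,0.004,0],"gripper":0},{"dp":[0.004,-0.022,-0.075],"angular":[-0.09,0,0],"gripper":0},{"dp":[0.004,-0.024,-0.074],"angular":[-0.095,0,0],"gripper":0},{"dp":[0.004,-0.026,-0.074],"angular":[-0.097,0,0],"gripper":0},{"dp":[0.004,-0.026,-0.074],"angular":[-0.098,0,0],"gripper":0},{"dp":[0.004,-0.026,-0.074],"angular":[-0.098,0,0],"gripper":0}]}}

```text
clock: 26.4
position: [0.5072, 0.0714, 0.0318]
ee_rot: [0.544, -0.445, 0.54, 0.464]
contact_force: [-2.8, 3.3, 2.4]
width: 0.0002
```

```bash
python3 - <<'E'
from h import *
s,M,p=report(); f=np.arctan2(*(p[:2]-C)[::-1]); goto(M,p,f,.0555,.030,f)
E
```

```text
t 26.40 pos [0.5072 0.0714 0.0318] q6 -1.43 q1 -0.01
 phi 2.917 rad 0.0557 yaw(y) 2.966 tool x [-0.013  0.024 -1.   ] F [-2.8  3.3  2.4] w 0.000
 goto dp [ 0.015 -0.002 -0.   ] ang [ 0.031  0.014 -0.011]
```

Call:
{"api": "arm_command", "payload": {"series": [{"dp":[0,0.1,0],"angular":[0,0,0],"gripper":0},{"dp":[-0.3,0.02,0],"angular":[0,0,0],"gripper":0},{"dp":[-0.45,0,0],"angular":[0.0,0,0],"gripper":0},{"dp":[-0.45,0,0],"angular":[0.05,0.014,-0.01],"gripper":0},{"dp":[-0.3,-0.25,0],"angular":[0.118,0,0],"gripper":0},{"dp":[0,-0.25,0],"angular":[0.118,0,0],"gripper":0},{"dp":[0,0,0],"angular":[0.118,0,0],"gripper":0},{"dp":[0,0,0],"angular":[0.118,0,0],"gripper":0}]}}

```text
clock: 27.4
position: [0.5469, 0.0515, 0.219]
ee_rot: [0.68, -0.191, 0.681, 0.192]
contact_force: [-0.8, 0.2, 0.4]
width: 0.0002
```

```bash
python3 - <<'E'
from h import *
s,M,p=report(); goto(M,p,0,0,.20,-.7)
im=wristview("r6.png")
for r in (.037,.0265):
    q=polar(im,r); k=np.argsort(q)[:12]; print(r,sorted(k.tolist()),q.min(),np.median(q))
E
```

```text
t 27.40 pos [0.5469 0.0515 0.219 ] q6 -0.58 q1 -0.03
 phi -2.669 rad 0.0164 yaw(y) 2.119 tool x [-0.001  0.    -1.   ] F [-0.8  0.2  0.4] w 0.000
 goto dp [ 0.159 -0.01   0.137] ang [ 1.795e+00 -1.000e-03  1.000e-03]
0.037 [205, 206, 207, 208, 209, 210, 211, 212, 213, 214, 215, 216] 30 193.0
0.0265 [327, 328, 329, 330, 331, 332, 333, 334, 335, 336, 337, 338] 62 193.0
```

View pics/r6.png

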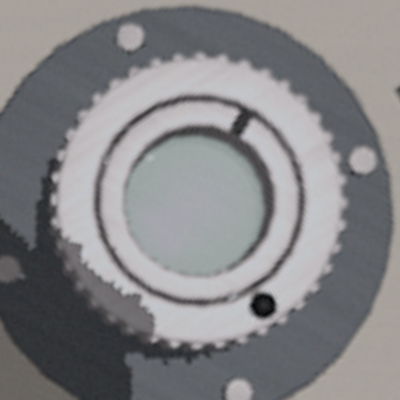

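Call:
{"api": "arm_command", "payload": {"series": [{"dp":[0,0,0],"angular":[0.118,0,0],"gripper":0},{"dp":[0,0,0],"angular":[0.118,0,0],"gripper":0},{"dp":[0,0,0],"angular":[0.118,0,0],"gripper":0},{"dp":[0,0,0],"angular":[0.118,0,0],"gripper":0},{"dp":[0,0,0],"angular":[0.118,0,0],"gripper":0},{"dp":[0,0,0],"angular":[0.118,0,0],"gripper":0},{"dp":[0,0,0],"angular":[0.118,0,0],"gripper":0},{"dp":[0,0,0],"angular":[0.118,0,0],"gripper":0}]}}

```text
clock: 28.45
position: [0.5411, 0.0551, 0.2185]
ee_rot: [0.628, 0.323, 0.63, -0.323]
contact_force: [-0.1, -0.0, 0.2]
width: 0.0002
```

Call:
{"api": "arm_command", "payload": {"series": [{"dp":[0,0,0],"angular":[0.118,0,0],"gripper":0},{"dp":[0,0,0],"angular":[0.118,0,0],"gripper":0},{"dp":[0,0,0],"angular":[0.118,0,0],"gripper":0},{"dp":[0,0,0],"angular":[0.118,0,0],"gripper":0},{"dp":[0,0,0],"angular":[0.118,0,0],"gripper":0},{"dp":[0,0,0],"angular":[0.118,0,0],"gripper":0},{"dp":[0,0,0],"angular":[0.118,0,0],"gripper":0},{"dp":[0,0,0],"angular":[0.04,0,0],"gripper":0}]}}

```text
clock: 29.45
position: [0.5351, 0.0588, 0.2179]
ee_rot: [-0.279, -0.647, -0.282, 0.651]
contact_force: [-0.6, -0.1, 0.4]
width: 0.0
```

```bash
python3 - <<'E'
from h import *
s,M,p=report(); goto(M,p,-.75,.070,.030,-.75)
y=np.array([np.cos(-.75),np.sin(-.75)]); z=np.array([y[1],-y[0]]); d=C+.07*y-p[:2]; print("level y,z,down",d@y/.12,d@z/.12,(p[2]-.03)/.12)
E
```

```text
t 29.45 pos [0.5351 0.0588 0.2179] q6 2.30 q1 -0.02
 phi -3.133 rad 0.0264 yaw(y) -0.755 tool x [-0.006  0.003 -1.   ] F [-0.6 -0.1  0.4] w 0.000
 goto dp [ 1.561  0.752 -0.158] ang [-0.003  0.001  0.004]
level y,z,down 0.7429990068447756 -0.15140627635576692 1.5661436767494827
```

Call:
{"api": "arm_command", "payload": {"series": [{"dp":[0,0.26,-0.05],"angular":[0,0,0.004],"gripper":0},{"dp":[0,0.26,-0.05],"angular":[0,0,0],"gripper":0},{"dp":[0,0.26,-0.05],"angular":[0,0,0],"gripper":0},{"dp":[0.3,0,0],"angular":[0,0,0],"gripper":0},{"dp":[0.3,0,0],"angular":[0,0,0],"gripper":0},{"dp":[0.3,0,0],"angular":[0,0,0],"gripper":0},{"dp":[0.25,0,0],"angular":[0,0,0],"gripper":0},{"dp":[0,0,0],"angular":[0,0,0],"gripper":0}]}}

```text
clock: 30.45
position: [0.6141, 0.0101, 0.0769]
ee_rot: [-0.282, -0.648, -0.282, 0.648]
contact_force: [0.1, -0.1, 0.4]
width: -0.0
```

```bash
python3 - <<'E'
from h import *
s,M,p=report(); goto(M,p,-.75,.067,.030,-.75)
E
```

```text
t 30.45 pos [0.6141 0.0101 0.0769] q6 2.22 q1 -0.10
 phi -0.749 rad 0.0719 yaw(y) -0.750 tool x [-0. -0. -1.] F [ 0.1 -0.1  0.4] w -0.000
 goto dp [ 0.391 -0.041  0.001] ang [ 0.  0. -0.]
```

Call:
{"api": "arm_command", "payload": {"series": [{"dp":[0.2,-0.02,0],"angular":[0,0,0],"gripper":0},{"dp":[0.18,-0.03,0],"angular":[-0.03,0,0],"gripper":0},{"dp":[0.03,-0.04,0],"angular":[0,0,0],"gripper":0},{"dp":[0.01,-0.02,0],"angular":[0,0,0],"gripper":0},{"dp":[0,-0.02,0],"angular":[0,0,0],"gripper":0},{"dp":[0,-0.02,0],"angular":[0,0,0],"gripper":0},{"dp":[0,-0.02,0],"angular":[0,0,0],"gripper":0},{"dp":[0,-0.02,0],"angular":[0,0,0],"gripper":0}]}}

```text
clock: 31.45
position: [0.6047, 0.0241, 0.0347]
ee_rot: [0.303, 0.647, 0.293, -0.635]
contact_force: [5.1, -5.8, -5.5]
width: -0.0002
```

```bash
python3 - <<'E'
from h import *
s,M,p=report(); f=np.arctan2(*(p[:2]-C)[::-1]); goto(M,p,f,.0555,.030,f)
E
```

```text
t 31.45 pos [0.6047 0.0241 0.0347] q6 2.20 q1 -0.07
 phi -0.680 rad 0.0555 yaw(y) -0.700 tool x [ 0.021 -0.006 -1.   ] F [ 5.1 -5.8 -5.5] w -0.000
 goto dp [ 0.039 -0.001  0.   ] ang [-0.013 -0.006 -0.013]
```

Same first stroke call as before.

Call:
{"api": "arm_command", "payload": {"series": [{"dp":[0.01,-0.02,-0.074],"angular":[-0.105,-0.003,-0.008],"gripper":0},{"dp":[0.01,-0.022,-0.075],"angular":[-0.102,0,-0.004],"gripper":0},{"dp":[0.006,-0.022,-0.076],"angular":[-0.1,0.001,-0.002],"gripper":0},{"dp":[0.006,-0.022,-0.076],"angular":[-0.1,0.001,-0.002],"gripper":0},{"dp":[0.005,-0.022,-0.076],"angular":[-0.1,0.001,-0.002],"gripper":0},{"dp":[0.005,-0.022,-0.076],"angular":[-0.1,0.001,-0.002],"gripper":0},{"dp":[0.005,-0.022,-0.076],"angular":[-0.1,0.001,-0.002],"gripper":0},{"dp":[0.005,-0.022,-0.076],"angular":[-0.1,0.001,-0.002],"gripper":0}]}}

```text
clock: 32.45
position: [0.6087, 0.0901, 0.0336]
ee_rot: [0.631, 0.33, 0.622, -0.325]
contact_force: [3.2, -0.7, -0.5]
width: -0.0002
```

```bash
python3 - <<'E'
from h import *
s,M,p=report(); f=np.arctan2(*(p[:2]-C)[::-1]); goto(M,p,f,.0555,.030,f)
im=ringview("r7.png"); q=polar(im,.037); print(q[::6].tolist())
E
```

```text
t 32.45 pos [0.6087 0.0901 0.0336] q6 1.00 q1 0.03
 phi 0.583 rad 0.0565 yaw(y) 0.608 tool x [ 0.014  0.001 -1.   ] F [ 3.2 -0.7 -0.5] w -0.000
 goto dp [ 0.03  -0.009 -0.   ] ang [ 0.016  0.005 -0.008]
[203, 205, 203, 203, 183, 109, 95, 95, 94, 93, 93, 94, 94, 94, 94, 94, 94, 94, 107, 122, 124, 128, 128, 129, 132, 134, 135, 136, 138, 138, 138, 137, 137, 137, 136, 120, 98, 122, 134, 132, 130, 125, 121, 117, 110, 101, 89, 64, 64, 111, 130, 129, 128, 123, 114, 100, 98, 184, 203, 200]
```

Call:
{"api": "arm_command", "payload": {"series": [{"dp":[0.008,-0.022,-0.062],"angular":[-0.072,0.002,-0.005],"gripper":0},{"dp":[0.008,-0.022,-0.062],"angular":[-0.074,0.002,-0.003],"gripper":0},{"dp":[0.006,-0.022,-0.062],"angular":[-0.076,0.001,-0.001],"gripper":0},{"dp":[0.005,-0.02,-0.062],"angular":[-0.076,0.001,-0.001],"gripper":0},{"dp":[0.005,-0.02,-0.062],"angular":[-0.076,0.001,-0.001],"gripper":0},{"dp":[0.005,-0.02,-0.05],"angular":[-0.06,0.001,-0.001],"gripper":0},{"dp":[0,-0.015,0],"angular":[0,0,0],"gripper":0},{"dp":[0,-0.015,0],"angular":[0,0,0],"gripper":0}]}}

```text
clock: 33.5
position: [0.5782, 0.1128, 0.0338]
ee_rot: [0.707, 0.105, 0.693, -0.093]
contact_force: [2.8, 4.6, -2.7]
width: 0.0001
```

```bash
python3 - <<'E'
from h import *
from rig import get_image
s,M,p=report(); f=np.arctan2(*(p[:2]-C)[::-1]); goto(M,p,f,.0555,.030,f)
a=ringview("r8.png"); q=polar(a,.037); print(q[240::4].tolist())
d=get_image("side"); b=rectify(d["image"],d["mtx"],np.linalg.inv(d["view"]),C,.045,.06,400); print(polar(b,.037)[240::4].tolist())
cv2.imwrite("pics/r8b.png",np.hstack([a,b]))
E
```

```text
t 33.50 pos [0.5782 0.1128 0.0338] q6 0.34 q1 0.07
 phi 1.271 rad 0.0564 yaw(y) 1.290 tool x [ 0.022  0.015 -1.   ] F [ 2.8  4.6 -2.7] w 0.000
 goto dp [ 0.032 -0.008 -0.001] ang [ 0.012  0.011 -0.013]
[203, 204, 202, 202, 203, 203, 204, 203, 202, 203, 203, 203, 203, 202, 202, 202, 201, 170, 89, 51, 109, 180, 198, 194, 159, 113, 105, 114, 121, 125]
[188, 188, 188, 189, 191, 191, 192, 191, 192, 194, 195, 195, 196, 195, 192, 182, 160, 124, 96, 100, 135, 173, 190, 193, 193, 192, 193, 193, 194, 193]
```

View pics/r8b.png

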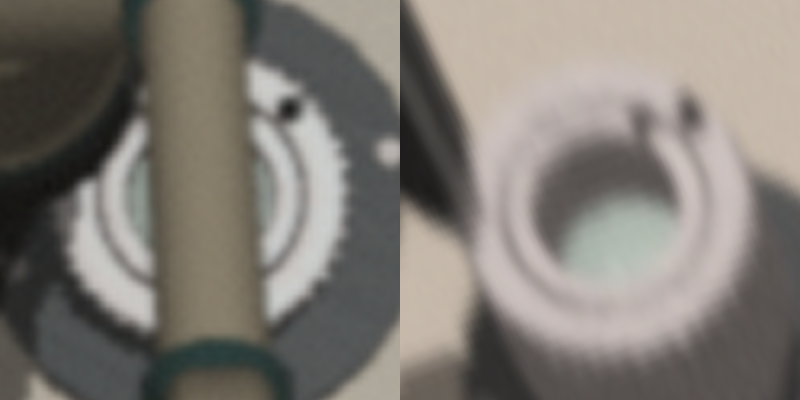

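Call:
{"api": "arm_command", "payload": {"series": [{"dp":[0.005,-0.022,-0.062],"angular":[-0.074,0.008,-0.008],"gripper":0},{"dp":[0.005,-0.022,-0.062],"angular":[-0.074,0.002,-0.003],"gripper":0},{"dp":[0,-0.01,0],"angular":[0,0,0],"gripper":0},{"dp":[0,0.03,0],"angular":[0,0,0],"gripper":0},{"dp":[0,0.1,0],"angular":[0,0,0],"gripper":0},{"dp":[-0.2,0.05,0],"angular":[0,0,0],"gripper":0},{"dp":[-0.45,0,0],"angular":[0,0,0],"gripper":0},{"dp":[-0.45,0,0],"angular":[0,0,0],"gripper":0}]}}

```text
clock: 34.6
position: [0.5613, 0.1362, 0.1634]
ee_rot: [0.704, 0.023, 0.709, -0.018]
contact_force: [1.1, -0.0, 0.5]
width: 0.0002
```

Call:
{"api": "arm_command", "payload": {"series": [{"dp":[-0.3,-0.2,0],"angular":[-0.1,0,0],"gripper":0},{"dp":[-0.1,-0.2,0],"angular":[-0.1,0,0],"gripper":0},{"dp":[0,-0.2,0],"angular":[-0.1,0,0],"gripper":0},{"dp":[0,0,0],"angular":[-0.1,0,0],"gripper":0},{"dp":[0,0,0],"angular":[-0.1,0,0],"gripper":0},{"dp":[0,0,0],"angular":[0,0,0],"gripper":0},{"dp":[0,0,0],"angular":[0,0,0],"gripper":0},{"dp":[0,0,0],"angular":[0,0,0],"gripper":0}]}}

```text
clock: 35.6
position: [0.5716, 0.065, 0.2184]
ee_rot: [0.661, -0.255, 0.657, 0.258]
contact_force: [0.1, 0.5, -0.1]
width: 0.0002
```

```bash
python3 - <<'E'
from h import *
s,M,p=report()
im=wristview("r9.png")
for r in (.037,.0265):
    q=polar(im,r); k=np.argsort(q)[:12]; print(r,sorted(k.tolist()),q.min(),np.median(q))
E
```

```text
t 35.60 pos [0.5716 0.065  0.2184] q6 -0.75 q1 -0.01
 phi 0.535 rad 0.0117 yaw(y) 2.313 tool x [ 0.003  0.005 -1.   ] F [ 0.1  0.5 -0.1] w 0.000
0.037 [323, 324, 325, 326, 327, 328, 329, 330, 331, 332, 333, 334] 29 195.0
0.0265 [327, 328, 329, 330, 331, 332, 333, 334, 335, 336, 337, 338] 64 195.0
```

View pics/r9.png

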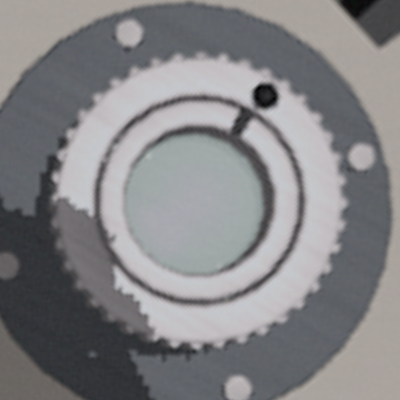

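```bash
cat >> h.py <<'E'
def pip_top(name):
    a=ringview(name); q=polar(a,.037)[290:360].astype(float); w=np.clip(120-q,0,None); i=q.argmin(); w[:max(0,i-9)]=0; w[i+10:]=0
    print("pip(top)",290+(w*np.arange(70)).sum()/max(w.sum(),1e-9),q.min(),q[::6])
E
python3 - <<'E'
from h import *
s,M,p=report(); pip_top("r10.png")
y=np.array([np.cos(1.4),np.sin(1.4)]); z=np.array([y[1],-y[0]]); d=C+.07*y-p[:2]; print("level y,z,down",d@y/.12,d@z/.12,(p[2]-.033)/.12)
goto(M,p,1.4,.07,.033,1.4)
E
```

```text
t 35.65 pos [0.5716 0.065  0.2184] q6 -0.76 q1 -0.01
 phi 0.537 rad 0.0117 yaw(y) 2.314 tool x [ 0.003  0.005 -1.   ] F [ 0.4 -0.1 -1.3] w 0.000
pip(top) 353.0319563522993 20.0 [51. 45. 47. 47. 48. 40. 28. 23. 23. 23. 22. 20.]
level y,z,down 0.519698627569404 -0.07438020161553469 1.5450466486718073
 goto dp [1.548 0.374 0.357] ang [ 0.582  0.003 -0.003]
```

Call:
{"api": "arm_command", "payload": {"series": [{"dp":[0,0,0],"angular":[0.117,0.003,-0.003],"gripper":0},{"dp":[0,0,0],"angular":[0.117,0,0],"gripper":0},{"dp":[0,0,0],"angular":[0.117,0,0],"gripper":0},{"dp":[0,0,0],"angular":[0.117,0,0],"gripper":0},{"dp":[0,0,0],"angular":[0.117,0,0],"gripper":0},{"dp":[0,0.28,-0.04],"angular":[0,0,0],"gripper":0},{"dp":[0,0.28,-0.04],"angular":[0,0,0],"gripper":0},{"dp":[0.3,0,0],"angular":[0,0,0],"gripper":0}]}}

```text
clock: 36.7
position: [0.5783, 0.1347, 0.1846]
ee_rot: [0.707, 0.071, 0.7, -0.071]
contact_force: [0.2, -0.7, -0.6]
width: 0.0001
```

```bash
python3 - <<'E'
from h import *
s,M,p=report(); goto(M,p,1.4,.07,.033,1.4); pip_top("r11.png")
E
```

```text
t 36.70 pos [0.5783 0.1347 0.1846] q6 0.32 q1 0.11
 phi 1.352 rad 0.0775 yaw(y) 1.368 tool x [ 0.01  -0.001 -1.   ] F [ 0.2 -0.7 -0.6] w 0.000
 goto dp [ 1.263 -0.064 -0.042] ang [-0.02   0.006 -0.   ]
pip(top) 329.213296398892 58.0 [203. 203. 204. 203. 203. 192.  92.  84. 187. 200. 201. 202.]
```

Call:
{"api": "arm_command", "payload": {"series": [{"dp":[0.3,0,0],"angular":[-0.02,0.006,0],"gripper":0},{"dp":[0.3,0,0],"angular":[0,0,0],"gripper":0},{"dp":[0.3,0,0],"angular":[0,0,0],"gripper":0},{"dp":[0.2,0,0],"angular":[0,0,0],"gripper":0},{"dp":[0.12,-0.03,0],"angular":[0,0,0],"gripper":0},{"dp":[0.03,-0.04,0],"angular":[0,0,0],"gripper":0},{"dp":[0,-0.03,0],"angular":[0,0,0],"gripper":0},{"dp":[0,-0.02,0],"angular":[0,0,0],"gripper":0}]}}

```text
clock: 37.75
position: [0.5711, 0.1168, 0.0265]
ee_rot: [0.701, 0.06, 0.708, -0.063]
contact_force: [-0.2, 0.1, 0.7]
width: -0.0002
```

```bash
python3 - <<'E'
from h import *
s,M,p=report(); f=np.arctan2(*(p[:2]-C)[::-1]); goto(M,p,f,.0555,.033,f); pip_top("r12.png")
E
```

```text
t 37.75 pos [0.5711 0.1168 0.0265] q6 0.26 q1 0.08
 phi 1.406 rad 0.0586 yaw(y) 1.397 tool x [-0.011 -0.002 -1.   ] F [-0.2  0.1  0.7] w -0.000
 goto dp [-0.054 -0.026 -0.   ] ang [-0.006 -0.007  0.003]
pip(top) 329.27762803234504 57.0 [203. 203. 203. 203. 201. 191.  93.  82. 187. 200. 201. 200.]
```

Call:
{"api": "arm_command", "payload": {"series": [{"dp":[-0.04,-0.015,0],"angular":[-0.006,-0.007,0],"gripper":0},{"dp":[0,-0.018,0],"angular":[0,0,0],"gripper":0},{"dp":[0,-0.02,0],"angular":[0,0,0],"gripper":0},{"dp":[0,-0.02,0],"angular":[0,0,0],"gripper":0},{"dp":[0,-0.02,-0.02],"angular":[-0.02,0,0],"gripper":0},{"dp":[0,-0.02,-0.016],"angular":[-0.018,0,0],"gripper":0},{"dp":[0,-0.015,0],"angular":[0,0,0],"gripper":0},{"dp":[0,-0.01,0],"angular":[0,0,0],"gripper":0}]}}

```text
clock: 38.8
position: [0.5685, 0.115, 0.0331]
ee_rot: [0.711, 0.047, 0.701, -0.031]
contact_force: [1.1, 3.6, -2.7]
width: -0.0
```

```bash
python3 - <<'E'
from h import *
s,M,p=report(); f=np.arctan2(*(p[:2]-C)[::-1]); goto(M,p,f,.0555,.033,f); pip_top("r13.png")
E
```

```text
t 38.80 pos [0.5685 0.115  0.0331] q6 0.16 q1 0.07
 phi 1.447 rad 0.0565 yaw(y) 1.460 tool x [ 0.014  0.021 -1.   ] F [ 1.1  3.6 -2.7] w -0.000
 goto dp [ 0.001 -0.008 -0.   ] ang [ 0.008  0.007 -0.014]
pip(top) 335.00256081946225 47.0 [202. 201. 202. 201. 200. 200. 149.  51.  64.  99. 116. 124.]
```

```bash
python3 - <<'E'
from h import *
for n in ("r12","r13"):
    q=polar(cv2.imread(f"pics/{n}.png"),.037)[316:350].astype(float); i=np.argmax(q<125); print(n,316+i-(125-q[i])/(q[i-1]-q[i]),q)
E
```

```text
r12 324.3809523809524 [201. 200. 200. 197. 191. 183. 170. 153. 133. 112.  93.  76.  64.  57.
  58.  66.  82. 101. 123. 144. 163. 177. 187. 193. 197. 198. 199. 199.
 200. 200. 201. 201. 201. 201.]
r13 327.1818181818182 [201. 201. 201. 200. 200. 199. 196. 190. 180. 167. 149. 129. 107.  88.
  72.  60.  51.  47.  47.  49.  53.  58.  64.  71.  78.  84.  90.  95.
  99. 103. 106. 108. 111. 113.]
```

Call:
{"api": "arm_command", "payload": {"series": [{"dp":[0,0.03,0],"angular":[0,0,0],"gripper":0},{"dp":[0,0.1,0],"angular":[0,0,0],"gripper":0},{"dp":[0,0.05,0],"angular":[0,0,0],"gripper":0},{"dp":[-0.3,0,0],"angular":[0,0,0],"gripper":0},{"dp":[-0.45,0,0],"angular":[0,0,0],"gripper":0},{"dp":[-0.45,0,0],"angular":[0,0,0],"gripper":0},{"dp":[-0.3,0,0],"angular":[-0.1,0,0],"gripper":0},{"dp":[-0.1,-0.2,0],"angular":[-0.1,0,0],"gripper":0}]}}

```text
clock: 39.85
position: [0.5689, 0.1107, 0.2312]
ee_rot: [0.708, -0.072, 0.698, 0.082]
contact_force: [1.1, -0.2, 0.5]
width: -0.0003
```

Call:
{"api": "arm_command", "payload": {"series": [{"dp":[0,-0.2,0],"angular":[-0.1,0,0],"gripper":0},{"dp":[0,-0.2,0],"angular":[-0.1,0,0],"gripper":0},{"dp":[0,0,0],"angular":[-0.1,0,0],"gripper":0},{"dp":[0,0,0],"angular":[-0.1,0,0],"gripper":0},{"dp":[0,0,0],"angular":[0,0,0],"gripper":0},{"dp":[0,0,0],"angular":[0,0,0],"gripper":0},{"dp":[0,0,0],"angular":[0,0,0],"gripper":0},{"dp":[0,0,0],"angular":[0,0,0],"gripper":0}]}}

```text
clock: 40.85
position: [0.584, 0.0629, 0.234]
ee_rot: [0.65, -0.294, 0.635, 0.297]
contact_force: [-0.1, 0.0, 0.6]
width: 0.0003
```

```bash
python3 - <<'E'
from h import *
s,M,p=report()
im=wristview("r14.png")
for r in (.037,.0265):
    q=polar(im,r); k=np.argsort(q)[:12]; print(r,sorted(k.tolist()),q.min(),np.median(q))
E
```

```text
t 40.85 pos [0.584  0.0629 0.234 ] q6 -0.88 q1 -0.02
 phi 0.173 rad 0.0228 yaw(y) 2.433 tool x [ 0.017  0.012 -1.   ] F [-0.1  0.   0.6] w 0.000
0.037 [81, 326, 327, 328, 329, 330, 331, 332, 333, 334, 335, 336] 32 196.0
0.0265 [130, 131, 132, 133, 329, 330, 331, 332, 333, 334, 335, 336] 67 196.0
```

View pics/r14.png

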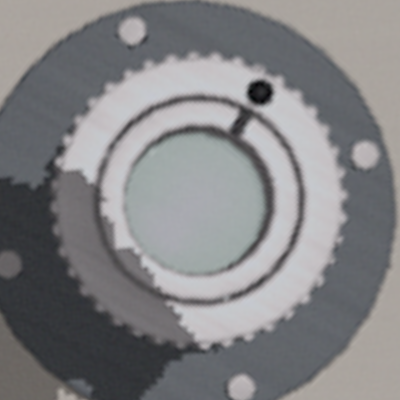

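```bash
python3 -c "
from rig import *
import h
h.report(); sign_off()"
```

```text
t 40.90 pos [0.584 0.063 0.234] q6 -0.88 q1 -0.02
 phi 0.174 rad 0.0228 yaw(y) 2.433 tool x [ 0.017  0.012 -1.   ] F [-0.6 -0.6  0.7] w -0.000
the job is handed in; nothing more can be done
```

The ring is loosened and handed in: the pip has come round to the index bar for the second time, and the hand is off. I rolled it with the closed fingertips on the outside of the rim, in four anticlockwise strokes and one small final nudge.

- **Total turn:** I tracked the ring between strokes as 77° past the bar at the start, then 222°, 409°, 598°, 716° and about 718.5°, against a target of 720°.
- **Final check:** the last wrist picture has the pip at about 331° and the bar at about 332.5°. That leaves the pip roughly 1.5° short, about 1 mm at the pip's radius.
- **Mount:** it stayed where it was, to within about a millimetre of image reading.
- **Forces and time:** sideways force was about 3–8 N at most readings and peaked at 12 N. Force was only read at the end of each one-second call, so a brief higher peak would not show. At hand-in the arm was clear at 0.23 m with the force near zero, and the clock was at 41 s.
- **Slips:** the fingertip ran ahead of the ring and lost the rim near the end of the first stroke. The next two strokes turned the ring about 187–189° for roughly 206° of hand travel. I went by the measured pip angle, so this did not affect the result.
- **Not checked:** I did not measure the pot, loupe and trial lens again at the end. The fingers stayed close to the ring and never went near them.

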